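Seat the stoppers along a curved vial rack

TASK

The five vials in the curved rack have rubber stoppers that stand proud. Follow the row with your fingertips from the end with the knob to the other end, gently pressing each stopper in turn fully home on its vial, missing none. Leave the rack standing where it is, neither lifted nor shifted, do not disturb the bottle, the beaker and the spare vial, and finish with the hand clear.

Things in the scene. Friction and masses are not known exactly. Their poses are not given: they have to be found in the camera images.
- rack: Loose blue rack, about 0.8 kg: arc-shaped base 62 mm wide, deck top at 46 mm, five upright vials (21 mm wide, rim at 62 mm). Origin on the bench under the middle vial; z up, +x towards the arc's bulging side. Row: arc of 110 mm radius about a point 110 mm to -x, vials 34 mm apart, the first at the +y end. Vials sit on springs: pushed with over 10 N they give up to 5 mm, then come back
- rack_knob (a point): Top centre of the rack's carrying knob, 18 mm across, on a thin upright post at one end of the row, 84 mm above the bench, 42 mm from the first stopper. It marks the end where the row starts. It has no vial under it
- stopper1_top (a point): Centre of the upper face of the first stopper (next to the knob); moves with it. All five are alike: flat round pale rubber head 18 mm across, 7 mm thick, 16 mm gap to the next. Upper face 75 mm above the bench when fully out, 69 mm when home, the head resting on the vial. Shut fingers can press one alone, open fingers cannot
- stopper1 (a joint): How far the first stopper is pushed in, m: 0 fully out, 0.006 fully home. Starts between 0 and 0.0025. Slides with about 5 N of friction and stays where it is left
- stopper2_top (a point): The same point of the second stopper along the row
- stopper2 (a joint): The same for the second stopper
- stopper3_top (a point): The same point of the third (middle) stopper along the row
- stopper3 (a joint): The same for the third (middle) stopper
- stopper4_top (a point): The same point of the fourth stopper along the row
- stopper4 (a joint): The same for the fourth stopper
- stopper5_top (a point): The same point of the fifth (far end from the knob) stopper along the row
- stopper5 (a joint): The same for the fifth (far end from the knob) stopper
- bottle: Bystander: loose amber reagent bottle, 58 mm diameter, 105 mm high, origin at the centre of its underside, z up
- beaker: Bystander: loose empty glass beaker, 68 mm across the rim, 75 mm high, origin at the centre of its underside, z up
- spare_vial: Bystander: loose glass vial with the same stopper, standing by itself on the bench on the hollow side of the rack, 21 mm diameter, 65 mm high, origin at the centre of its underside, z up; already closed

How it is judged:
On the way, in this order (a step that is already met when the one before it is completed fails the run):
1. stopper 1 (counted from the knob) is pressed home (value of joint stopper1 above 0.0045 m), for 0.1 s.
2. stopper 2 (counted from the knob) is pressed home (value of joint stopper2 above 0.0045 m), for 0.1 s.
3. stopper 3 (counted from the knob) is pressed home (value of joint stopper3 above 0.0045 m), for 0.1 s.
4. stopper 4 (counted from the knob) is pressed home (value of joint stopper4 above 0.0045 m), for 0.1 s.
5. stopper 5 (counted from the knob) is pressed home (value of joint stopper5 above 0.0045 m), for 0.1 s.
At the end, for the whole second after the job is handed in: All five stoppers are at least 4.5 mm in (of 6 mm), the rack stands flat and at rest within 20 mm of where it was (its knob within 25 mm), and bottle, beaker and spare vial stand upright within 20 mm of where they were (value of joint each of stopper1, stopper2, stopper3, stopper4, stopper5 above 0.0045 m and distance of each of rack, bottle, beaker, spare_vial from where it was at the start of the episode below 0.02 m and distance of rack_knob from where it was at the start of the episode below 0.025 m and angle between rack's own z axis and vertical below 0.05 rad and linear speed of rack below 0.01 m/s and angle between each of bottle, beaker, spare_vial's own z axis and vertical below 0.1 rad); the robot touches nothing.
It fails at once if the rack is lifted, shifted or tipped (more than 20 mm, its knob 25 mm, or 0.15 rad) (distance of rack from where it was at the start of the episode above 0.02 m or distance of rack_knob from where it was at the start of the episode above 0.025 m or angle between rack's own z axis and vertical above 0.15 rad).
It fails at once if the rack is raised off the bench by more than 6 mm (height (world z) of rack above 0.006 m).
It fails at once if the rack or its vials are pushed or squeezed with more than 45 N (contact force between any of the fingers, the arm and rack above 45 N).
It fails at once if the bottle, the beaker or the spare vial is moved by more than 20 mm or tipped (distance of any of bottle, beaker, spare_vial from where it was at the start of the episode above 0.02 m or angle between any of bottle, beaker, spare_vial's own z axis and vertical above 0.3 rad).
It also fails if it takes over 48 s, if anything falls off the work surface, if the arm or the gripper's body presses on something with over 40 N, if the wrist force passes 120 N, or if a joint passes its speed limit or range.

ROBOT

A 7-joint arm with a two-finger parallel gripper is mounted at the origin on the work surface. World frame = base frame: x ahead of the robot, y to its left, z up, the work surface at z = 0. Lengths are in m, angles in rad, forces in N, time in s.
With the tool pointing down it reaches from about 0.4 to 0.875 m from the base axis. Payload 19.3 kg.
Tool frame: the origin (TCP) lies on the centre line of the jaws, within the pads' length; the fingertips stand 19 mm ahead of it and the grasp point (between the pads) is the TCP (bot.nose_length is the distance from the TCP to the fingertips, in m); y points along the fingers, z is the direction in which the jaws open and shut, and the axes are right-handed (so a half turn about y gives the same grasp; the last joint's range is limited). The gripper opens to 85 mm and grips with 20 to 120 N. Pads are 22 mm wide; open, the fingers measure 114 mm over their backs; the gripper's body (76 mm by 85 mm) begins 54 mm behind the grasp point. The pads swing forward as they close: fully open they stand 13 mm farther back than shut.
Start: joints at [-1.286, 0.521, -0.036, 1.599, 0.021, 1.021, -0.113], TCP at [0.217, 0.586, 0.25] pointing down, gripper open.
Joint ranges: [-2.91, 2.91], [-0.3, 2.13], [-1.5, 1.42], [0.17, 2.43], [-1.26, 4.41], [0.16, 1.93], [-2.52, 2.52]. Speed limits (rad/s): [1.89, 1.89, 2.39, 2.39, 3.01, 3.01, 3.01].

INTERFACE

Orientations are given as [roll, pitch, yaw] about the fixed x, y, z axes, in that order (R = Rz(yaw) Ry(pitch) Rx(roll)).
In Python, from workcell import observe, cams, workorder, bot gives the robot as it stands. The module is installed in compiled form; this text tells all that it offers.
- The arm moves only by the tool apply_moves, never from a script. Its arguments are lists of equal length, an entry for each row: "jaw": the opening, from -1 (shut) to 1 (fully open), so that 0 is half open; "translation": the shift along the world's x, y, z in m, a list of three; "angular": the turn, a rotation vector about the world's x, y, z in degrees, a list of three. In form: {"jaw": [jaw, ...], "translation": [[x, y, z], ...], "angular": [[ax, ay, az], ...]}. A call has 1 to 5 rows; each row is the pose to reach, as a shift and turn from the pose commanded when the call began; what a row does not reach only later rows make up. A row lasts 1/10 s, in which the tool goes at most 50 mm and 8.59 degrees, less where a joint would pass 70% of its speed; a pose out of reach is approached as far as the arm can. A call with a gripper value outside its range is refused whole. The fingers move at their own pace and stop on an object; "newtons" is the grip in N (left out, the last holds). Time passes only in rows, so rows that repeat a pose let the fingers close. It gives the time, the measured TCP pose, the force and the opening at its end, in the units of the state.
- observe(): the state, without advancing time (a new reading comes with each control period).
- cams.grab_frame(name): name is "side" or "top"; returns a dict with "pixels" (420x560x3 uint8, red, green, blue), "mtx" (3x3 intrinsics, pixels), "R" (3x3) and "t" (3): a world point X has camera coordinates R X + t. Camera axes: x right, y down, z forward; pixel columns grow to the right and rows downward; lengths in m; the calibration is good to about 2 mm. A picture is of the moment at which its call begins. There is no depth.
- workorder.job_done(): hands the job in, once; it reports no verdict.
The state is a dict: "clock": time; "qpos": joint angles; "qd": joint speeds; "joint_efforts": joint torques, N m; "position": TCP position; "tool_rot": TCP orientation; "force": force on the tool from outside, world axes, zero at the start; "moment": the same for the moment, N m; "grip_width": finger opening in m.
Only numpy, scipy, OpenCV 4.12 (cv2) and the standard library are available. Lean on these libraries where they do the work, as an engineer would, in place of code of your own. Each camera call takes 0.05 s, during which the arm holds its last target. There are 200 camera calls.

## Working session

There is one attempt and no reset: what is moved stays moved. The work goes in short steps, Python scripts to look and compute and a tool call to move; the robot and the scene stay as the last step left them, time stands still between calls to the robot, and variables do not carry over. Pictures are saved under pics/ and viewed, about 8 in all and at most 12, crops included, and the job is handed in when it is done.

Besides the shell and the picture viewer there is one more tool, called as name(argument=value, ...) on one line, values as JSON. apply_moves: Moves the arm, as the interface text tells. Its arguments: {"type":"object","properties":{"jaw":{"type":"array"},"translation":{"type":"array"},"angular":{"type":"array"},"newtons":{"type":"number"}},"required":["jaw","translation","angular"]}

```bash
mkdir -p pics
python3 - <<'E'
from workcell import observe,cams,bot
import cv2,pickle
s=observe();print(s)
print(bot.nose_length)
for n in("top","side"):
    f=cams.grab_frame(n);pickle.dump(f,open(n+"0.pkl","wb"));cv2.imwrite(f"pics/{n}0.png",f["pixels"][:,:,::-1]);print(n,f["mtx"],f["R"],f["t"])
E
```

```text
{'clock': 0.0, 'qpos': array([-1.28618402,  0.52202173, -0.03631844,  1.60001397,  0.02117584,
        1.02107472, -0.11277573]), 'qd': array([-1.33796055e-04,  2.56854398e-05,  1.73780105e-03,  1.61207587e-03,
       -4.68412257e-04,  1.65121350e-03, -4.63626252e-04]), 'joint_efforts': array([ 4.43770041e-04, -9.27112412e+01,  1.97979771e+00, -3.69944322e+01,
        1.79544627e-02,  8.03260045e-03, -6.71092698e-05]), 'position': array([0.21705632, 0.58576208, 0.24971886]), 'tool_rot': array([-1.57192827e+00, -6.42858773e-05, -3.54818277e-01]), 'force': array([-0.09283115,  1.17021288,  0.0404717 ]), 'moment': array([0.04751542, 0.01340171, 0.02758866]), 'grip_width': 0.0852738823102692}
0.019
top [[398.29012652   0.         274.12550917]
 [  0.         398.29012652 211.23817309]
 [  0.           0.           1.        ]] [[ 0.00750109 -0.99989157  0.01267223]
 [-0.99627369 -0.00856162 -0.08582207]
 [ 0.08592126 -0.01198125 -0.99622989]] [1.59763242e-04 5.82231406e-01 6.67132310e-01]
side [[463.17750271   0.         285.95995907]
 [  0.         463.17750271 206.61492659]
 [  0.           0.           1.        ]] [[ 0.97189935 -0.23443628  0.02124357]
 [-0.14351775 -0.66166673 -0.73593464]
 [ 0.18658594  0.71220557 -0.67671923]] [-0.56696781  0.17834781  0.72984795]
```

View pics/top0.png

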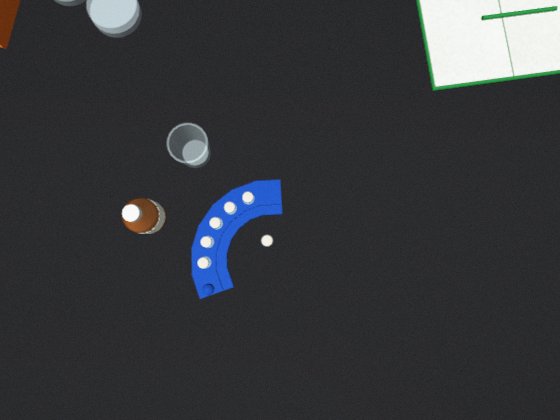

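View pics/side0.png

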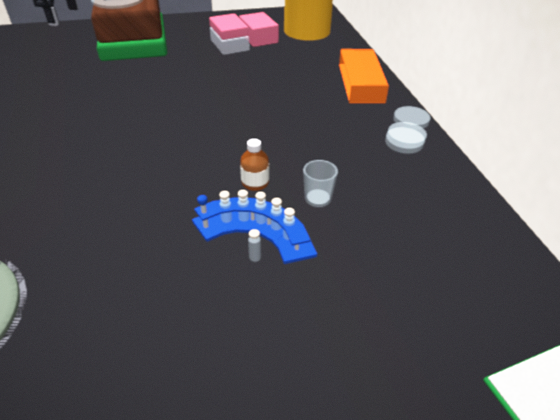

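The top view shows the knob at about (208,289). The stoppers run from it at (204,263), (206,242), (215,223), (229,208) and (248,198), with the spare vial at (267,241), the bottle at (140,215) and the beaker at (188,143). In the side view the knob is at (202,199) and the stoppers run from (225,197) to (289,215). Next I'll enlarge both views and triangulate.

```bash
cat > h.py <<'E'
import numpy as np,cv2,pickle
def P(f): return f["mtx"]@np.c_[f["R"],f["t"]]
def tri(a,pa,b,pb):
    X=cv2.triangulatePoints(P(a),P(b),np.float64(pa).T,np.float64(pb).T);return (X[:3]/X[3]).T
def proj(f,X):
    p=(P(f)@np.c_[X,np.ones(len(X))].T).T;return p[:,:2]/p[:,2:]
def blobs(f,r):  # pale blobs in region
    x0,y0,x1,y1=r;g=f["pixels"][y0:y1,x0:x1].min(2)
    m=(g>170).astype('uint8');n,l,st,c=cv2.connectedComponentsWithStats(m)
    return [(round(c[i][0]+x0,1),round(c[i][1]+y0,1),int(st[i][4])) for i in range(1,n)if st[i][4]>15]
E
python3 - <<'E'
from h import *
t=pickle.load(open("top0.pkl","rb"));s=pickle.load(open("side0.pkl","rb"))
print(blobs(t,(170,170,300,310)));print(blobs(s,(180,180,330,270)))
a=cv2.resize(t["pixels"][170:310,180:300],None,fx=4,fy=4,interpolation=2)
b=cv2.resize(s["pixels"][180:275,190:325],None,fx=5,fy=5,interpolation=2)
cv2.imwrite("pics/ct.png",a[:,:,::-1]);cv2.imwrite("pics/cs.png",b[:,:,::-1])
E
```

```text
[(np.float64(247.2), np.float64(196.8), 92), (np.float64(229.1), np.float64(206.9), 94), (np.float64(214.7), np.float64(222.4), 94), (np.float64(266.5), np.float64(240.3), 90), (np.float64(205.6), np.float64(241.5), 92), (np.float64(202.5), np.float64(262.5), 93)]
[(np.float64(254.4), np.float64(182.1), 115), (np.float64(317.9), np.float64(196.1), 261), (np.float64(224.0), np.float64(197.6), 107), (np.float64(242.3), np.float64(196.5), 106), (np.float64(260.0), np.float64(198.8), 111), (np.float64(275.9), np.float64(205.0), 117), (np.float64(288.6), np.float64(214.8), 124), (np.float64(253.7), np.float64(235.3), 118)]
```

View pics/ct.png

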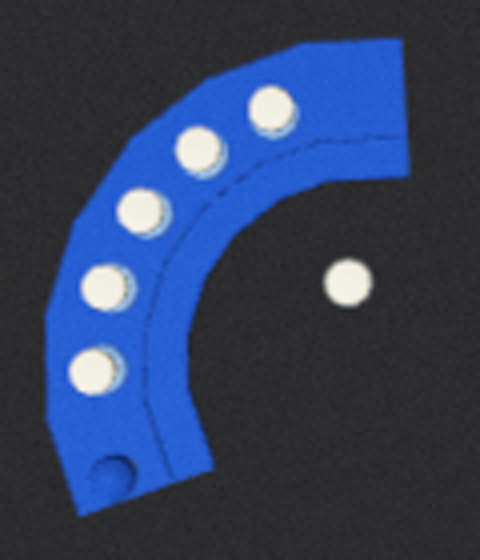

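View pics/cs.png

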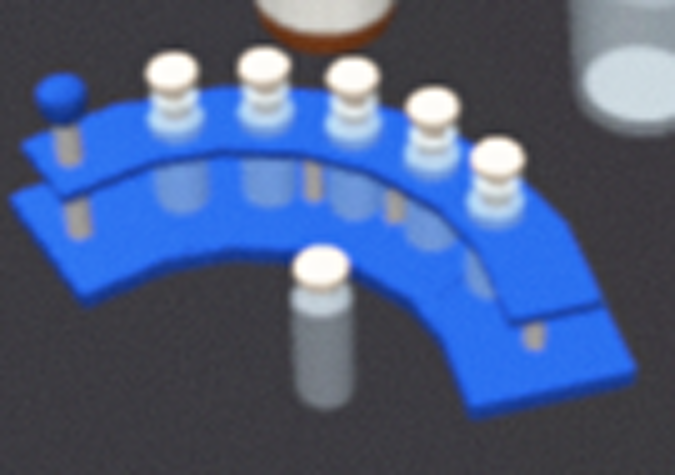

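The enlarged crops show upper-face centres in the side crop at about (172,68), (264,64), (352,71), (433,102) and (497,153), with the spare vial at (321,262) and the knob at (61,92). The top crop agrees with the blob centres. I'll triangulate from these.

Run:
```python
from h import *
from scipy.optimize import least_squares
np.set_printoptions(precision=4,suppress=True)
t=pickle.load(open("top0.pkl","rb"));s=pickle.load(open("side0.pkl","rb"))
pt=np.array([(202.5,262.5),(205.6,241.5),(214.7,222.4),(229.1,206.9),(247.2,196.8),(266.5,240.3),(207.7,288)])
ps=np.array([(172,68),(264,64),(352,71),(433,102),(497,153),(321,262),(61,90)])/5+[190,180]-.4
X=tri(t,pt,s,ps);print(X)
print("reproj",proj(t,X)-pt)
print("gaps",np.linalg.norm(np.diff(X[:5,:2],axis=0),axis=1),"knob-s1",np.linalg.norm(X[6,:2]-X[0,:2]))
a=np.array([2,1,0,-1,-2])*34/110 
def row(p):
    l=np.c_[110*np.cos(a)-110,110*np.sin(a)]/1000;c,n=np.cos(p[2]),np.sin(p[2])
    return l@np.array([[c,n],[-n,c]])+p[:2]
best=min((least_squares(lambda p:(row(p)-X[:5,:2]).ravel(),[*X[2,:2],y]) for y in (0,1.57,3.14,-1.57)),key=lambda r:r.cost)
print(best.x,np.degrees(best.x[2]),best.fun.reshape(5,2)*1000);print(row(best.x))
# bottle, beaker
b=tri(t,[(131,213),(188,140)],s,[(254,144),(320,171)]);print("bottle cap, beaker rim",b)
```

```text
[[0.4936 0.1193 0.0726]
 [0.5272 0.1152 0.0719]
 [0.5578 0.1009 0.0751]
 [0.5832 0.0782 0.0748]
 [0.6002 0.0495 0.0723]
 [0.5301 0.0176 0.0638]
 [0.453  0.1095 0.0777]]
reproj [[-0.1279  0.8834]
 [-0.1205  0.7898]
 [-0.1318  0.8262]
 [-0.117   0.7039]
 [-0.117   0.6844]
 [-0.1111  0.7101]
 [-0.2063  1.5513]]
gaps [0.0339 0.0338 0.034  0.0334] knob-s1 0.0417878643772829
[0.558  0.1012 0.9894] 56.68575395023731 [[-0.0436 -0.166 ]
 [-0.024  -0.0481]
 [ 0.224   0.3142]
 [-0.0859  0.2042]
 [-0.0705 -0.3043]]
[[0.4935 0.1192]
 [0.5272 0.1152]
 [0.558  0.1012]
 [0.5831 0.0784]
 [0.6001 0.0491]]
bottle cap, beaker rim [[0.5705 0.2271 0.0981]
 [0.6902 0.1484 0.0709]]
```

The triangulation fits well: gaps are 34 mm, knob to stopper 1 is 42 mm, and the residuals are under 0.4 mm. Next I'll shut the jaws and travel above stopper 1.

apply_moves(jaw=[-1, -1, -1, -1, -1], translation=[[0.277, -0.467, 0], [0.277, -0.467, 0], [0.277, -0.467, 0], [0.277, -0.467, 0], [0.277, -0.467, 0]], angular=[[0, 0, 0], [0, 0, 0], [0, 0, 0], [0, 0, 0], [0, 0, 0]], newtons=20)

```text
clock: 0.6
position: [0.3453, 0.3691, 0.2502]
tool_rot: [-1.571, 0.0, -0.355]
force: [2.0, 1.2, -0.6]
grip_width: 0.0126
```

apply_moves(jaw=[-1, -1, -1, -1, -1], translation=[[0.149, -0.25, -0.04], [0.149, -0.25, -0.04], [0.149, -0.25, -0.04], [0.149, -0.25, -0.04], [0.149, -0.25, -0.04]], angular=[[0, 0, 0], [0, 0, 0], [0, 0, 0], [0, 0, 0], [0, 0, 0]])

```text
clock: 1.1
position: [0.4721, 0.1564, 0.216]
tool_rot: [-1.571, -0.0, -0.355]
force: [1.9, 1.5, 0.4]
grip_width: 0.0001
```

```bash
python3 -c "
from workcell import observe;s=observe();print(s['position'],s['tool_rot'],s['force'],s['grip_width'])"
```

```text
[0.47207661 0.15638879 0.21600529] [-1.57081291e+00 -9.68871806e-06 -3.54570979e-01] [1.88122929 1.52432698 0.44954671] 9.507493217885606e-05
```

Next I'll move over stopper 1 (0.4935, 0.119) and go down to tip z of about 0.101, which is TCP 0.12.

apply_moves(jaw=[-1, -1, -1, -1, -1], translation=[[0.0215, -0.037, -0.02], [0.0215, -0.037, -0.056], [0.0215, -0.037, -0.096], [0.0215, -0.037, -0.096], [0.0215, -0.037, -0.096]], angular=[[0, 0, 0], [0, 0, 0], [0, 0, 0], [0, 0, 0], [0, 0, 0]])

```text
clock: 1.6
position: [0.4928, 0.1213, 0.1207]
tool_rot: [-1.572, 0.001, -0.355]
force: [-0.4, 0.3, 0.5]
grip_width: 0.0
```

Run:
```python
from h import *
from workcell import observe,cams
s=observe();print(s['position'],s['force'])
o=[]
for n,(x0,y0,x1,y1),k in(("top",(170,170,300,310),4),("side",(190,140,330,270),4)):
    f=cams.grab_frame(n);p=f["pixels"].copy()
    o.append(cv2.copyMakeBorder(cv2.resize(p[y0:y1,x0:x1],None,fx=3,fy=3,interpolation=2),0,30,0,0,cv2.BORDER_CONSTANT)[:390])
    X=np.array([s['position']-[0,0,.019]]);print(n,proj(f,X))
cv2.imwrite("pics/s1.png",np.hstack(o)[:,:,::-1])
```

```text
[0.4928195  0.12127632 0.12067151] [-0.36510146  0.25991955  0.51001157]
top [[197.89980812 264.72843429]]
side [[222.90491019 180.4320881 ]]
```

View pics/s1.png

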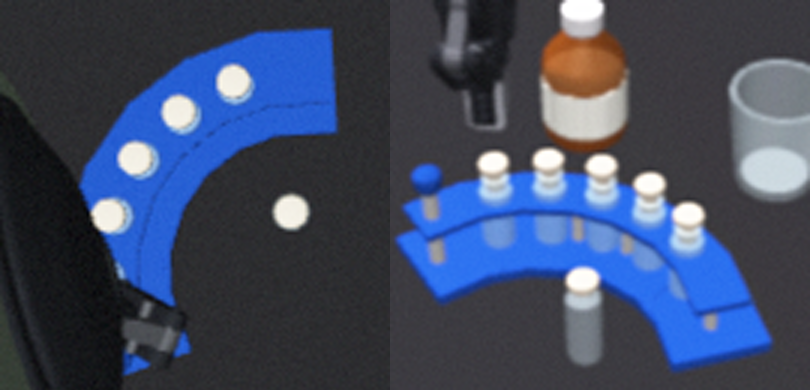

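The side crop shows the shut fingertips at crop (485,125), which is pixel (222,182). The projected TCP minus 19 mm falls at (223,180), so the calibration agrees. The tips hang over stopper 1 and the rack is unmoved. I'll descend to just above the stopper.

apply_moves(jaw=[-1, -1, -1, -1, -1], translation=[[0, 0, -0.012], [0, 0, -0.023], [0, 0, -0.025], [0, 0, -0.027], [0, 0, -0.029]], angular=[[0, 0, 0], [0, 0, 0], [0, 0, 0], [0, 0, 0], [0, 0, 0]])

```text
clock: 2.2
position: [0.4929, 0.1213, 0.0913]
tool_rot: [-1.571, 0.0, -0.355]
force: [-2.1, -0.6, 5.2]
grip_width: 0.0004
```

apply_moves(jaw=[-1, -1, -1], translation=[[0, 0, -0.0015], [0, 0, -0.003], [0, 0, -0.0035]], angular=[[0, 0, 0], [0, 0, 0], [0, 0, 0]])

```text
clock: 2.5
position: [0.4929, 0.1213, 0.0879]
tool_rot: [-1.571, 0.0, -0.355]
force: [-3.9, -0.7, 11.2]
grip_width: -0.0002
```

apply_moves(jaw=[-1, -1, -1], translation=[[0, 0, -0.001], [0, 0, -0.0015], [0, 0, -0.0015]], angular=[[0, 0, 0], [0, 0, 0], [0, 0, 0]])

```text
clock: 2.8
position: [0.4929, 0.1213, 0.0866]
tool_rot: [-1.571, 0.0, -0.355]
force: [-5.0, -0.7, 13.0]
grip_width: 0.0001
```

Stopper 1 is home: tip z is 0.0676 and the force is 13 N, so the vial spring is giving. I'll lift and go to stopper 2.

apply_moves(jaw=[-1, -1, -1, -1, -1], translation=[[0, 0, 0.012], [0, 0, 0.024], [0.017, -0.003, 0.024], [0.0343, -0.0061, 0.024], [0.0343, -0.0061, 0.024]], angular=[[0, 0, 0], [0, 0, 0], [0, 0, 0], [0, 0, 0], [0, 0, 0]])

```text
clock: 3.3
position: [0.5293, 0.1148, 0.1112]
tool_rot: [-1.57, -0.002, -0.356]
force: [-0.3, 1.1, 1.0]
grip_width: -0.0
```

apply_moves(jaw=[-1, -1, -1, -1, -1], translation=[[0, 0, -0.01], [0, 0, -0.014], [0, 0, -0.017], [0, 0, -0.0195], [0, 0, -0.021]], angular=[[0, 0, 0], [0, 0, 0], [0, 0, 0], [0, 0, 0], [0, 0, 0]])

```text
clock: 3.8
position: [0.5267, 0.1153, 0.089]
tool_rot: [-1.571, 0.001, -0.355]
force: [-3.4, -0.6, 5.3]
grip_width: -0.0001
```

apply_moves(jaw=[-1, -1, -1, -1], translation=[[0, 0, -0.001], [0, 0, -0.002], [0, 0, -0.0025], [0, 0, -0.0025]], angular=[[0, 0, 0], [0, 0, 0], [0, 0, 0], [0, 0, 0]])

```text
clock: 4.2
position: [0.5271, 0.1153, 0.087]
tool_rot: [-1.571, 0.0, -0.355]
force: [-5.4, 0.1, 11.5]
grip_width: 0.0
```

Stopper 2 is home (11.5 N, tip z 0.068). Next is stopper 3.

apply_moves(jaw=[-1, -1, -1, -1, -1], translation=[[0, 0, 0.012], [0, 0, 0.024], [0.0155, -0.007, 0.024], [0.0309, -0.0141, 0.024], [0.0309, -0.0141, 0.024]], angular=[[0, 0, 0], [0, 0, 0], [0, 0, 0], [0, 0, 0], [0, 0, 0]])

```text
clock: 4.7
position: [0.5602, 0.1, 0.1119]
tool_rot: [-1.57, -0.003, -0.356]
force: [-0.6, 0.4, -0.7]
grip_width: 0.0001
```

apply_moves(jaw=[-1, -1, -1, -1, -1], translation=[[0, 0, -0.01], [0, 0, -0.014], [0, 0, -0.017], [0, 0, -0.0195], [0, 0, -0.021]], angular=[[0, 0, 0], [0, 0, 0], [0, 0, 0], [0, 0, 0], [0, 0, 0]])

```text
clock: 5.2
position: [0.5577, 0.1013, 0.0896]
tool_rot: [-1.571, 0.001, -0.354]
force: [-3.9, 0.1, 5.2]
grip_width: 0.0003
```

apply_moves(jaw=[-1, -1, -1, -1], translation=[[0, 0, -0.001], [0, 0, -0.002], [0, 0, -0.003], [0, 0, -0.003]], angular=[[0, 0, 0], [0, 0, 0], [0, 0, 0], [0, 0, 0]])

```text
clock: 5.6
position: [0.5582, 0.1012, 0.087]
tool_rot: [-1.571, -0.0, -0.355]
force: [-5.8, 0.6, 11.2]
grip_width: 0.0001
```

Stopper 3 is home (11.2 N, tip z 0.068). Stopper 4 is at (0.5831, 0.0784), a shift of (0.025, -0.0228).

apply_moves(jaw=[-1, -1, -1, -1, -1], translation=[[0, 0, 0.012], [0, 0, 0.024], [0.0125, -0.0114, 0.024], [0.025, -0.0228, 0.024], [0.025, -0.0228, 0.024]], angular=[[0, 0, 0], [0, 0, 0], [0, 0, 0], [0, 0, 0], [0, 0, 0]])

```text
clock: 6.1
position: [0.5852, 0.0755, 0.1109]
tool_rot: [-1.571, -0.002, -0.358]
force: [-1.0, -0.5, -0.5]
grip_width: 0.0001
```

apply_moves(jaw=[-1, -1, -1, -1, -1], translation=[[0, 0, -0.01], [0, 0, -0.014], [0, 0, -0.017], [0, 0, -0.0195], [0, 0, -0.021]], angular=[[0, 0, 0], [0, 0, 0], [0, 0, 0], [0, 0, 0], [0, 0, 0]])

```text
clock: 6.6
position: [0.5827, 0.0784, 0.0895]
tool_rot: [-1.571, 0.001, -0.355]
force: [-2.2, 0.4, 5.6]
grip_width: -0.0001
```

apply_moves(jaw=[-1, -1, -1, -1], translation=[[0, 0, -0.001], [0, 0, -0.002], [0, 0, -0.003], [0, 0, -0.003]], angular=[[0, 0, 0], [0, 0, 0], [0, 0, 0], [0, 0, 0]])

```text
clock: 7.0
position: [0.5831, 0.0784, 0.0871]
tool_rot: [-1.571, -0.0, -0.355]
force: [-5.6, 0.5, 11.2]
grip_width: 0.0001
```

Stopper 4 is home. Stopper 5 is at (0.6001, 0.0491), a shift of (0.017, -0.0293).

apply_moves(jaw=[-1, -1, -1, -1, -1], translation=[[0, 0, 0.012], [0, 0, 0.024], [0.0085, -0.0147, 0.024], [0.017, -0.0293, 0.024], [0.017, -0.0293, 0.024]], angular=[[0, 0, 0], [0, 0, 0], [0, 0, 0], [0, 0, 0], [0, 0, 0]])

```text
clock: 7.5
position: [0.6015, 0.0455, 0.1109]
tool_rot: [-1.572, -0.001, -0.358]
force: [-0.1, 0.2, -0.0]
grip_width: -0.0002
```

apply_moves(jaw=[-1, -1, -1, -1, -1], translation=[[0, 0, -0.01], [0, 0, -0.014], [0, 0, -0.017], [0, 0, -0.0195], [0, 0, -0.021]], angular=[[0, 0, 0], [0, 0, 0], [0, 0, 0], [0, 0, 0], [0, 0, 0]])

```text
clock: 8.0
position: [0.5998, 0.0493, 0.0895]
tool_rot: [-1.571, 0.001, -0.354]
force: [-4.0, 0.2, 4.8]
grip_width: 0.0
```

apply_moves(jaw=[-1, -1, -1, -1], translation=[[0, 0, -0.001], [0, 0, -0.002], [0, 0, -0.003], [0, 0, -0.003]], angular=[[0, 0, 0], [0, 0, 0], [0, 0, 0], [0, 0, 0]])

```text
clock: 8.4
position: [0.6001, 0.0492, 0.0871]
tool_rot: [-1.571, 0.0, -0.355]
force: [-5.8, 1.0, 11.8]
grip_width: 0.0
```

Stopper 5 is home. I'll lift and move clear to inspect.

apply_moves(jaw=[-1, -1, -1, -1, -1], translation=[[0, 0, 0.02], [0, 0, 0.06], [0, 0, 0.11], [0, 0, 0.16], [0, -0.05, 0.17]], angular=[[0, 0, 0], [0, 0, 0], [0, 0, 0], [0, 0, 0], [0, 0, 0]])

```text
clock: 8.9
position: [0.6026, 0.0058, 0.2621]
tool_rot: [-1.564, -0.007, -0.346]
force: [1.6, -1.1, -0.0]
grip_width: 0.0001
```

apply_moves(jaw=[-1, -1, -1, -1, -1], translation=[[0, -0.25, 0], [0, -0.25, 0], [0, -0.25, 0], [0, -0.25, 0], [0, -0.25, 0]], angular=[[0, 0, 0], [0, 0, 0], [0, 0, 0], [0, 0, 0], [0, 0, 0]])

```text
clock: 9.4
position: [0.6001, -0.2522, 0.2568]
tool_rot: [-1.571, -0.001, -0.355]
force: [0.3, 0.8, 0.5]
grip_width: 0.0
```

Run:
```python
from h import *
from workcell import observe,cams
o=[]
for n,(x0,y0,x1,y1) in(("top",(120,110,300,310)),("side",(180,130,350,270))):
    f=cams.grab_frame(n);pickle.dump(f,open(n+"1.pkl","wb"));p=f["pixels"]
    o.append(cv2.resize(p[y0:y1,x0:x1],(400,int(400*(y1-y0)/(x1-x0))),interpolation=2))
t,s=[pickle.load(open(n+"1.pkl","rb")) for n in("top","side")]
print(blobs(t,(170,170,300,310)));print(blobs(s,(180,180,330,270)))
h=max(i.shape[0] for i in o);o=[cv2.copyMakeBorder(i,0,h-i.shape[0],0,0,0) for i in o]
cv2.imwrite("pics/end.png",np.hstack(o)[:,:,::-1]);print(observe()['position'],observe()['force'])
```

```text
[(np.float64(247.3), np.float64(197.1), 88), (np.float64(229.3), np.float64(207.3), 90), (np.float64(215.1), np.float64(222.6), 91), (np.float64(266.5), np.float64(240.3), 90), (np.float64(206.0), np.float64(241.5), 93), (np.float64(203.1), np.float64(262.5), 96)]
[(np.float64(254.3), np.float64(182.1), 118), (np.float64(317.8), np.float64(196.1), 267), (np.float64(224.0), np.float64(198.6), 88), (np.float64(242.2), np.float64(197.6), 93), (np.float64(260.0), np.float64(200.1), 96), (np.float64(275.8), np.float64(206.3), 105), (np.float64(288.7), np.float64(215.7), 109), (np.float64(253.6), np.float64(235.4), 121)]
[ 0.59836606 -0.25812935  0.25649222] [-0.42292514  0.85943664  0.1325392 ]
```

View pics/end.png

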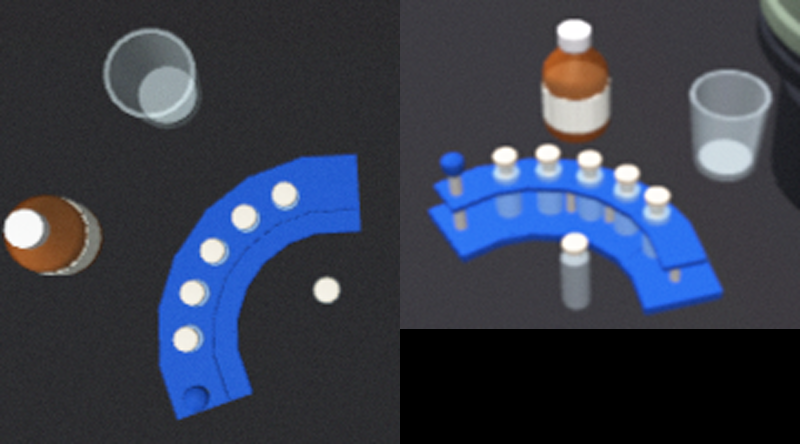

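The final picture shows all five heads sitting flat on their vials, at crop (505,156) to (657,196), with the necks gone and looking like the closed spare. The knob and rack, bottle, beaker and spare vial are where they were, with blob shifts under 1 px for the bystanders. The hand is clear.

```bash
python3 -c "
from workcell import workorder;print(workorder.job_done())"
```

```text
the job is handed in; nothing more can be done
None
```

I pressed all five stoppers home in order from the knob end, with shut fingers, and handed the job in at about 9.5 s with the hand clear. The hand-in gives no verdict.

- **Seating:** each press first slid at about 5 N. It ended at 11–13 N with the fingertips at about z = 0.068 m, just past the 0.069 m home height, so each stopper was home and its vial spring had started to give. I read no stopper joint values directly.
- **Final pictures:** all five heads sit flat on their vials. The rack, knob, bottle, beaker and spare vial show no visible movement; the spare vial and the pale patches seen on the bottle and beaker moved less than 1 px from the first pictures.
- **Disagreements:** at stopper 1 the arm sat about 2 mm off in y, well within the 18 mm head. The triangulated knob height was about 78 mm against the stated 84 mm. I put that down to where I read the ball's centre, and it did not affect the work.

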